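Clamp a tube stub in the bench pipe vice with its T-screw

TASK

The steel tube stub with the hex collar, lying on the left, is wanted in the pipe vice: load it from the left into the vice's lower V-jaw, threaded end through to the right and hex collar up against the jaw, and let go of it. Then screw the T-bar down, clockwise seen from above, until the top jaw holds the tube firmly: hand-tight by feel and no more, as its thin wall crushes easily. Leave the other things on the bench where they are.

Things in the scene. Friction and masses are not known exactly. Their poses are not given: they have to be found in the camera images.
- tube: thin-walled steel tube stub on the left of the bench, 27 mm diameter, 200 mm long, about 0.18 kg (varies by a quarter). Origin on its axis at mid-length, y axis along it. Hex collar 31 mm across flats from y = +18 to +38 mm. It rests on collar and threaded end, tipped by 1 degree. Plain tube to hold: y = +42 to +96 mm; held there its other end may sag a little
- thread_end (a point): centre of the tube's threaded end face, at tube y = -100 mm; the thread has the tube's diameter. This end goes first through the vice, from left to right. Beyond the left end of the bench the hose press carries thick hoses about 0.3 m above the bench top (x 0.40 to 0.84, y 0.47 to 0.65): keep the arm clear of them
- pipe_vice: black yoke pipe vice bolted to the bench. Origin under its middle on the bench; x across the yoke, y along the tube's way through (+y: the left side, from which the tube is loaded), z up. Foot 150 x 72 x 14 mm. Legs stand at x = 37 to 53 mm each side, 26 mm thick in y (feet 40 mm); crosshead 130 to 152 mm high, 30 mm thick; boss 37 mm diameter, top at 159 mm
- v_seat (a point): where the tube's origin lies when it is home: 54 mm above the bench, axes as the vice. The lower jaw is a 90 degree V, y = -18 to +18 mm, its lips 5 mm below and 14 mm to each side of this point. Go in lengthways about 5 mm above it (the open jaws leave 9 to 13 mm of height), lower into the V, slide on until the collar meets the jaw's left face
- top_jaw: upper jaw sliding up and down in the yoke, origin at the nominal root of its inverted 90 degree V, 32 mm long. Its toothed insert stands up to 1.5 mm more or less proud, unseen, so where it bites must be felt: nominally 11 mm below the origin's height at the start. After the bite each 0.1 rad of the screw adds about 12 N at first, 25 N later. Firm is over 50 N; over 200 N the tube is crushed
- t_screw: steel screw with T-bar on the top jaw, axis vertical. Origin on the axis at mid-bar, 202 mm above the bench at first; x along the bar. Bar 10 mm diameter, hub 25 mm diameter, free to hold 16 to 49 mm from the axis. Clockwise seen from above lowers bar and jaw together, 12 mm per turn; 0.7 to 1.15 turns to the bite. At first the bar stands along the vice's x within 0.4 rad
- bar_end (a point): centre of one 16 mm ball end of the T-bar, 58 mm from the screw axis (its twin is at the far end of the bar). Turning takes 0.28 N m free (7 N at 40 mm) plus 0.19 N m per 100 N of clamping; a hand holding the bar still feels less: 0 to 0.2 N m free, and about 0.25 N m or more when the tube is firmly clamped. Let go, the screw holds up to about 145 N by its own friction
- coupler_0: quick coupler with a knurled sleeve lying at the front of the bench, 26 x 58 x 27 mm; to be left alone
- ferrule_2: crimp ferrule lying behind the work, 30 mm diameter, 42 mm long; to be left alone
- hex_nipple_1: hex nipple lying at the right front, 59 mm long; to be left alone
- elbow_0: elbow fitting lying on the right, 65 x 67 x 24 mm; to be left alone
Mind the look-alikes: they are no part of the job. Of the things that look like the pipe_vice, the larger one is meant.

How it is judged:
On the way, in this order (a step that is already met when the one before it is completed fails the run):
1. the tube lies home in the lower V-jaw, collar against the jaw, let go (y of thread_end in the frame of v_seat between -0.105 and -0.095 m and x of tube in the frame of v_seat between -0.004 and 0.004 m and z of tube in the frame of v_seat below 0.004 m and angle between the y axis of tube and the y axis of v_seat, either way round below 0.08 rad and contact force between the fingers and tube below 0.5 N), for 0.2 s.
2. the top jaw has come down onto the tube (contact force between top_jaw and tube above 10 N), for 0.1 s.
At the end, for the whole second after the job is handed in: the tube lies in the lower V within 4 mm and 0.05 rad, threaded end through to the right, its collar within 5 mm of the jaw's left face, and the top jaw presses on it with more than 50 N (y of thread_end in the frame of v_seat between -0.105 and -0.095 m and x of tube in the frame of v_seat between -0.004 and 0.004 m and z of tube in the frame of v_seat below 0.004 m and angle between the y axis of tube and the y axis of v_seat, either way round below 0.05 rad and contact force between top_jaw and tube above 50 N); the robot touches nothing.
It fails at once if the tube is crushed: the top jaw presses on it with over 200 N (contact force between top_jaw and tube above 200 N).
It fails at once if a bystander is pushed away by more than 30 mm (distance of any of coupler_0, ferrule_2, hex_nipple_1, elbow_0 from where it was at the start of the episode above 0.03 m).
It also fails if it takes over 72 s, if anything falls off the work surface, if the arm or the gripper's body presses on something with over 40 N, if the wrist force passes 120 N, or if a joint passes its speed limit or range.

ROBOT

A 6-joint arm with a two-finger parallel gripper is mounted at the origin on a cart in front of the work surface, level with it; the furniture and walls round the work are solid. World frame = base frame: x ahead of the robot, y to its left, z up, the work surface at z = 0. Lengths are in m, angles in rad, forces in N, time in s.
With the tool pointing down it reaches from about 0.35 to 0.775 m from the base axis. Payload 5.5 kg.
Tool frame: the origin (TCP) lies at the very end of the fingers, on their centre line; the grasp point (between the pads) lies 19 mm behind it; z points along the fingers, y is the line along which they close (so a half turn about z gives the same grasp; the last joint's range is limited). The gripper opens to 85 mm and grips with 20 to 120 N. Pads are 22 mm wide; open, the fingers measure 114 mm over their backs; the gripper's body (76 mm by 85 mm) begins 54 mm behind the grasp point. The pads swing forward as they close: fully open they stand 13 mm farther back than shut.
Start: joints at [-1.399, 0.313, 0.046, 1.304, 0, 1.431], TCP at [0.176, -0.547, 0.231] pointing down, gripper open.
Joint ranges: [-2.76, 2.76], [-0.86, 1.69], [-1.03, 1.26], [-2.2, 2.34], [-1.47, 1.5], [-3.14, 3.14]. Speed limits (rad/s): [2.57, 2.57, 3.14, 3.14, 3.14, 3.14].

INTERFACE

Orientations are given as a unit quaternion [w, x, y, z].
In Python, from workcell import env, viewer, nets gives the robot as it stands. The module is installed in compiled form; this text tells all that it offers.
- The arm moves only by the shell command python3 -m creep [OPENING] [FORCE], which reads ROWS from standard input. ROWS is a JSON list of rows, 1 to 8 of them, each an object with the fields x, y, z (the shift in parts of the range, where 1.0 means 0.8 m), drx, dry, drz (a rotation vector in shares of 4 rad (1.0 is 4 rad)); a field left out counts as zero; each row is the pose to reach, as a shift and turn from the pose commanded when the command began, along the tool's axes at that moment; what a row does not reach only later rows make up. A row lasts 1/8 s, in which the tool goes at most 0.0625 m and 0.188 rad, less where a joint would pass 70% of its speed; a pose out of reach is approached as far as the arm can. OPENING is the finger opening in m, set as the command begins (- or left out keeps the last). The fingers move at their own pace and stop on an object; FORCE is the grip in N (left out, the last holds). Time passes only in rows, so rows that do not move let the fingers close. It prints the time, the measured TCP pose, the force, the opening and the grip force at its end. A shift or turn number past 1, either way, is cut back to 1. Input that does not fit is refused with a message, and nothing moves.
- env.get_state(): the state, without advancing time (a new reading comes with each control period).
- viewer.read_camera(name): name is "scene" or "top" or "wrist"; returns a dict with "image" (480x640x3 uint8, red, green, blue), "K" (3x3 intrinsics, pixels), "R" (3x3) and "t" (3): a world point X has camera coordinates R X + t. Camera axes: x right, y down, z forward; pixel columns grow to the right and rows downward; lengths in m; the calibration is good to about 2 mm. A picture is of the moment at which its call begins. There is no depth.
- env.hand_in(): hands the job in; it is judged then, once.
Trained networks look in a picture, given as the dict that the camera call returned (one of the last four; its "shot" number tells which), for a name from the list of things; names that differ only in an ending like _2 or _b are one class to them, and where a whole thing is asked for, a point or a joint stands for the part that bears it (a point fixed in the world has none). Each returns a list of dicts, best first, with "confidence" (0 to 1); they miss things now and then, are a little off and sometimes report something else, mostly with a low value. They report only what shows in the picture. A call takes as long as a camera call. They do not tell look-alikes from the thing itself.
- nets.outline_of(label, picture): "region" (480x640 bool, what is visible of it) and "box" ([left, top, right, bottom] in pixels, round what is visible of it).
The state is a dict: "clock": time; "joint_pos": joint angles; "qvel": joint speeds; "tau": joint torques, N m; "tcp_pos": TCP position; "orientation": TCP orientation; "wrist_force": force on the tool from outside, world axes, zero at the start; "ft_torque": the same for the moment, N m; "finger_gap": finger opening in m; "grip_force": force on a finger pad.
Only numpy, scipy, OpenCV 4.12 (cv2) and the standard library are available. Lean on these libraries where they do the work, as an engineer would, in place of code of your own. Each camera call takes 0.05 s, during which the arm holds its last target. There are 200 camera calls.

## Working session

There is one attempt and no reset: what is moved stays moved. The work goes in short steps, Python scripts to look and compute and a shell command to move; the robot and the scene stay as the last step left them, time stands still between calls to the robot, and variables do not carry over. Pictures are saved under pics/ and viewed, at most 14 in all, crops included, and the job is handed in when it is done.

```bash
mkdir -p pics
cat > h.py <<'E'
import numpy as np,cv2
from workcell import env,viewer,nets
def ray(p,uv):
    d=p['R'].T@np.linalg.solve(p['K'],[uv[0],uv[1],1.]); return -p['R'].T@p['t'],d/np.linalg.norm(d)
def atz(p,uv,z):
    o,d=ray(p,uv); return o+d*(z-o[2])/d[2]
def tri(obs):
    A=np.zeros((3,3));b=np.zeros(3);R=[ray(*o) for o in obs]
    for o,d in R:
        M=np.eye(3)-np.outer(d,d);A+=M;b+=M@o
    x=np.linalg.solve(A,b); return x,[np.linalg.norm((np.eye(3)-np.outer(d,d))@(x-o)) for o,d in R]
def proj(p,X):
    c=p['R']@np.array(X)+p['t'];c=p['K']@c;return c[:2]/c[2]
def st():
    s=env.get_state();return s
E
python3 - <<'E'
from h import *
s=st();print({k:np.round(v,3) for k,v in s.items()})
for n in("scene","top","wrist"):
    p=viewer.read_camera(n);cv2.imwrite(f'pics/{n}0.png',p['image'][...,::-1])
    print(n,'cam at',np.round(-p['R'].T@p['t'],3),p['K'][0,0],np.round(p['R'],2).tolist())
    for l in("tube","pipe_vice","top_jaw","t_screw","bar_end","thread_end"):
        for d in nets.outline_of(l,p)[:3]:
            m=d['region'];ys,xs=np.nonzero(m);print(' ',l,round(d['confidence'],2),np.round(d['box']),m.sum(), np.round([xs.mean(),ys.mean()],1),np.round(atz(p,(xs.mean(),ys.mean()),0.015),3))
E
```

```text
{'clock': np.float64(0.0), 'joint_pos': array([-1.399,  0.314,  0.045,  1.304, -0.   ,  1.431]), 'qvel': array([-0.001,  0.   ,  0.   , -0.001, -0.   ,  0.001]), 'tau': array([ 1.0000e-03, -4.8063e+01,  2.9853e+01,  1.9000e-02, -0.0000e+00,
        0.0000e+00]), 'tcp_pos': array([ 0.176, -0.547,  0.23 ]), 'orientation': array([-0.001,  0.988,  0.155, -0.   ]), 'wrist_force': array([ 0.397, -0.403,  0.344]), 'ft_torque': array([ 0.073, -0.038, -0.003]), 'grip_force': np.float64(0.0), 'finger_gap': np.float64(0.085)}
scene cam at [0.069 0.71  0.683] 519.6349364480736 [[-0.85, -0.52, -0.02], [-0.26, 0.47, -0.84], [0.45, -0.71, -0.54]]
  tube 0.65 [212. 351. 307. 431.] 1911 [256.5 390.3] [0.498 0.258 0.015]
  pipe_vice 0.87 [376. 226. 433. 300.] 2478 [407.6 266.9] [ 0.427 -0.204  0.015]
  pipe_vice 0.67 [289. 189. 358. 288.] 4002 [321.3 243.2] [ 0.65  -0.194  0.015]
  top_jaw 0.91 [388. 223. 433. 271.] 665 [407.1 249.3] [ 0.458 -0.271  0.015]
  top_jaw 0.55 [292. 183. 348. 252.] 1070 [318.3 217.2] [ 0.726 -0.301  0.015]
  t_screw 0.89 [385. 225. 436. 260.] 288 [409.6 233.1] [ 0.483 -0.34
[... 871 characters left out ...]
360.3 202.9] [ 0.621 -0.113  0.015]
  top_jaw 0.83 [369. 281. 384. 324.] 302 [377.4 298.7] [ 0.404 -0.154  0.015]
  t_screw 0.61 [358. 172. 367. 237.] 379 [360.7 201. ] [ 0.626 -0.114  0.015]
  t_screw 0.57 [373. 279. 383. 324.] 236 [378.4 301.4] [ 0.398 -0.157  0.015]
  t_screw 0.2 [336. 170. 379. 251.] 2097 [355.8 215. ] [ 0.593 -0.103  0.015]
  bar_end 0.7 [353. 169. 367. 234.] 461 [361.  201.7] [ 0.624 -0.115  0.015]
  bar_end 0.47 [374. 279. 385. 325.] 247 [378.3 300.4] [ 0.4   -0.156  0.015]
  thread_end 0.9 [156. 245. 247. 268.] 1013 [201.1 256.3] [0.493 0.247 0.015]
wrist cam at [ 0.239 -0.527  0.374] 361.0466794640844 [[0.31, -0.95, -0.0], [-0.92, -0.3, 0.26], [-0.25, -0.08, -0.96]]
```

```bash
ls pics
```

```text
scene0.png
top0.png
wrist0.png
```

View pics/scene0.png

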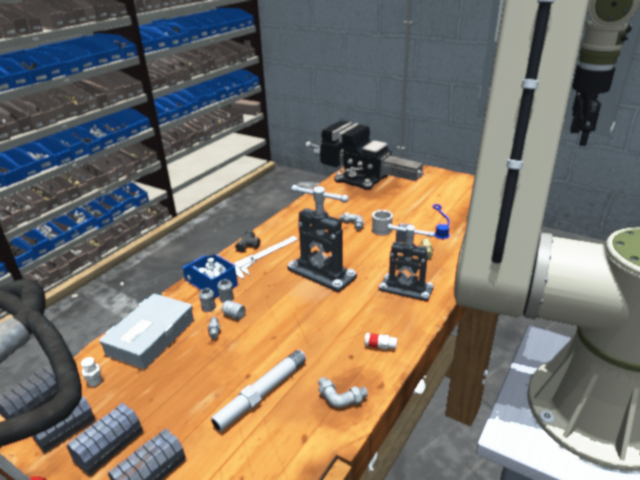

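View pics/top0.png

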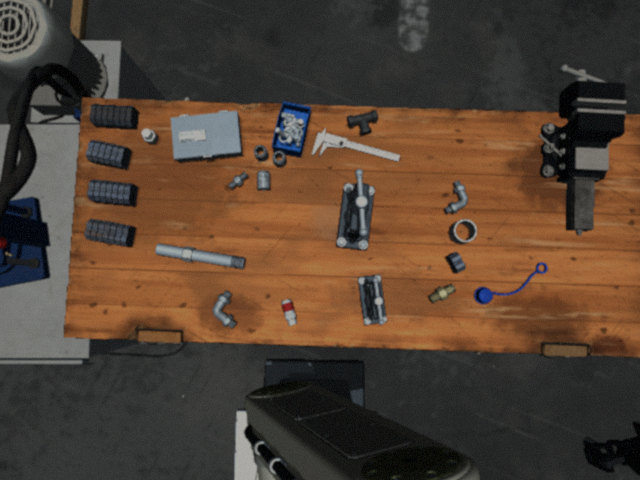

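The large vice is the middle one at about (355,215) in the top image. The tube runs from (156,248) to (245,263), threaded end to the right. First I'll move the wrist camera over the vice.

The rows are not in the units I measure in: shifts go in shares of 0.8 m and turns go in shares of 4 rad. I convert before sending: 0.368 m / 0.8 = 0.46, 0.046 m / 0.8 = 0.0575, -0.88 rad / 4 = -0.22.

```bash
echo '[{"x":0.0575,"y":-0.0388,"z":-0.025,"drz":-0.0275},{"x":0.115,"y":-0.0775,"z":-0.05,"drz":-0.055},{"x":0.1725,"y":-0.1163,"z":-0.075,"drz":-0.0825},{"x":0.23,"y":-0.155,"z":-0.1,"drz":-0.11},{"x":0.2875,"y":-0.1938,"z":-0.125,"drz":-0.1375},{"x":0.345,"y":-0.2325,"z":-0.15,"drz":-0.165},{"x":0.4025,"y":-0.2713,"z":-0.15,"drz":-0.1925},{"x":0.46,"y":-0.31,"z":-0.15,"drz":-0.22}]' | python3 -m creep 0.085 && echo '[{"x":0.0425,"y":-0.035},{"x":0.085,"y":-0.07},{"x":0.1125,"y":-0.1},{"x":0.1125,"y":-0.1}]' | python3 -m creep
python3 - <<'E'
from h import *
s=st();print({k:np.round(s[k],3) for k in('tcp_pos','orientation','joint_pos','clock')})
p=viewer.read_camera('wrist');cv2.imwrite('pics/w1.png',p['image'][...,::-1])
np.savez('w1.npz',**{k:p[k] for k in('K','R','t')})
E
```

```text
clock: 2.05
tcp_pos: [0.4516, -0.1969, 0.3519]
orientation: [0.001, 0.827, 0.563, 0.0]
wrist_force: [0.9, 0.1, -0.3]
finger_gap: 0.0848
grip_force: 0.0
clock: 2.55
tcp_pos: [0.4087, -0.0835, 0.352]
orientation: [0.0, 0.827, 0.562, 0.0]
wrist_force: [1.2, -0.8, 0.1]
finger_gap: 0.085
grip_force: 0.0
{'tcp_pos': array([ 0.409, -0.083,  0.352]), 'orientation': array([0.   , 0.827, 0.562, 0.   ]), 'joint_pos': array([-0.394, -0.004, -0.04 ,  1.534,  0.   ,  1.552]), 'clock': np.float64(2.55)}
```

Converted, 0.132 m / 0.8 = 0.165, 0.077 m / 0.8 = 0.0963, -0.377 rad / 4 = -0.0943.

```bash
echo '[{"x":0.0325,"y":0.055,"drz":-0.03},{"x":0.065,"y":0.11,"drz":-0.0625},{"x":0.0963,"y":0.165,"drz":-0.0943},{"x":0.0963,"y":0.165,"drz":-0.0943},{"x":0.0963,"y":0.165,"drz":-0.0943}]' | python3 -m creep
python3 - <<'E'
from h import *
s=st();print({k:np.round(s[k],3) for k in('tcp_pos','orientation','joint_pos','clock')})
p=viewer.read_camera('wrist');cv2.imwrite('pics/w2.png',p['image'][...,::-1])
np.savez('w2.npz',**{k:p[k] for k in('K','R','t')})
for l in("pipe_vice","top_jaw","t_screw","bar_end"):
  for d in nets.outline_of(l,p)[:2]: print(l,round(d['confidence'],2),d['box'])
E
```

```text
clock: 3.22
tcp_pos: [0.5606, -0.0632, 0.3504]
orientation: [-0.001, 0.708, 0.706, -0.001]
wrist_force: [0.8, 0.8, 1.2]
finger_gap: 0.0854
grip_force: 0.0
{'tcp_pos': array([ 0.561, -0.063,  0.35 ]), 'orientation': array([-0.001,  0.708,  0.706, -0.001]), 'joint_pos': array([-0.254,  0.295,  0.31 ,  1.588, -0.   ,  1.32 ]), 'clock': np.float64(3.225)}
pipe_vice 0.84 [280.1, 191.8, 437.2, 284.9]
pipe_vice 0.84 [123.2, 225.3, 257.0, 303.1]
top_jaw 0.94 [281.5, 222.0, 437.8, 285.5]
top_jaw 0.78 [124.7, 250.5, 216.4, 300.0]
t_screw 0.95 [124.9, 270.9, 217.0, 300.7]
t_screw 0.82 [283.0, 244.0, 435.4, 287.1]
bar_end 0.82 [278.9, 246.4, 437.2, 287.5]
bar_end 0.69 [241.5, 0.0, 266.9, 15.2]
```

View pics/w2.png

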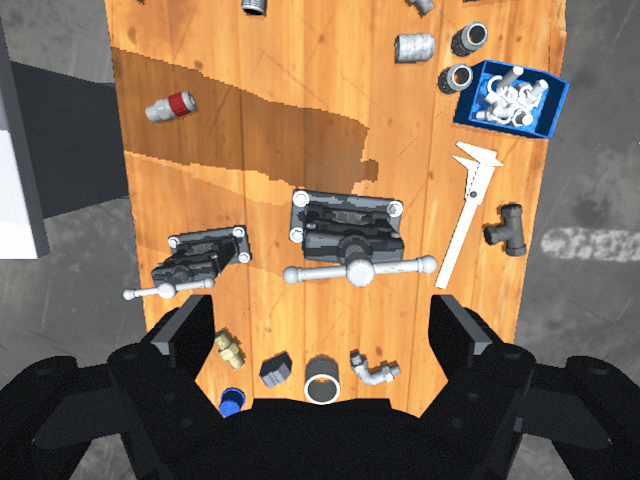

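The wrist view shows the large vice. The T-bar balls are at (291,275) and (429,264), the hub at (360,270), and the left foot bolts at (301,199) and (396,209). The small vice is at left.

Run:
```python
from h import *
p=dict(np.load('w2.npz'))
for uv in((291,275),(429,264)):print(atz(p,uv,.202))
a,b,c=[atz(p,u,.018) for u in((301,199),(396,209),(296,234))];print(a,b,c,np.arctan2((b-a)[1],(b-a)[0]))
a,b=[atz(p,u,.014) for u in((292,190),(403,199))];print(a,b,np.arctan2((b-a)[1],(b-a)[0]),np.linalg.norm(a-b))
t=viewer.read_camera('top')
print(tri([(p,(291,275)),(t,(362,235))]),tri([(p,(429,264)),(t,(359,173))]))
for l in('tube',):
  m=nets.outline_of(l,t)[0]['region'];r=cv2.minAreaRect(np.argwhere(m)[:,::-1].astype(np.float32));bx=cv2.boxPoints(r);print(r)
  k=np.argsort(bx[:,0]);L=bx[k[:2]].mean(0);Rr=bx[k[2:]].mean(0)
  A,B=atz(t,L,.018),atz(t,Rr,.018);print(A,B,np.linalg.norm(A-B),(A-B)/np.linalg.norm(A-B))
```

```text
[ 0.53416082 -0.10749987  0.202     ]
[ 0.65187114 -0.09791361  0.202     ]
[ 0.53334189 -0.07056887  0.018     ] [ 0.65973499 -0.08442107  0.018     ] [ 0.52567498 -0.11836635  0.018     ] -0.10916052899615585
[ 0.52139578 -0.05914621  0.014     ] [ 0.66922055 -0.07167023  0.014     ] -0.08452021155087465 0.14835435370092975
(array([ 0.53093812, -0.10751139,  0.19690923]), [np.float64(0.0033357170934668794), np.float64(0.003335717093466917)]) (array([ 0.64981159, -0.09773028,  0.20348289]), [np.float64(0.0015921705159645727), np.float64(0.0015921705159646052)])
((200.2992401123047, 255.46263122558594), (90.0770492553711, 15.676555633544922), 7.815293788909912)
[0.50642189 0.35039974 0.018     ] [0.4820906  0.14668033 0.018     ] 0.20516727406011362 [0.11859247 0.99294301 0.        ]
```

Converted, 0.333 m / 0.8 = 0.4163, -0.064 m / 0.8 = -0.08, 0.116 rad / 4 = 0.029.

```bash
echo '[{"x":0.0688,"y":-0.0138,"drz":0.005},{"x":0.1375,"y":-0.0275,"z":0.025,"drz":0.01},{"x":0.2063,"y":-0.0413,"z":0.05,"drz":0.015},{"x":0.275,"y":-0.055,"z":0.075,"drz":0.02},{"x":0.3438,"y":-0.0688,"z":0.1,"drz":0.025},{"x":0.4163,"y":-0.08,"z":0.125,"drz":0.029},{"x":0.4163,"y":-0.08,"z":0.125,"drz":0.029},{"x":0.4163,"y":-0.08,"z":0.125,"drz":0.029}]' | python3 -m creep
python3 - <<'E'
from h import *
s=st();print({k:np.round(s[k],4) for k in('tcp_pos','orientation','joint_pos','clock')})
p=viewer.read_camera('wrist');cv2.imwrite('pics/w3.png',p['image'][...,::-1])
np.savez('w3.npz',**{k:p[k] for k in('K','R','t')})
for l in("tube",):
  for d in nets.outline_of(l,p)[:2]:
    r=cv2.minAreaRect(np.argwhere(d['region'])[:,::-1].astype(np.float32));print(l,round(d['confidence'],2),d['box'],r,np.round(cv2.boxPoints(r)).tolist())
for y in(-100,18,38,74,100):
  c=np.array([.4943,.2485,.016])+y/1000*np.array([.1186,.993,0]);print(y,proj(p,c))
E
```

```text
clock: 4.58
tcp_pos: [0.4971, 0.2706, 0.2516]
orientation: [0.0, 0.747, 0.665, 0.0]
wrist_force: [0.2, -0.2, -0.6]
finger_gap: 0.0847
grip_force: 0.0
{'tcp_pos': array([0.4971, 0.2706, 0.2516]), 'orientation': array([3.000e-04, 7.473e-01, 6.645e-01, 0.000e+00]), 'joint_pos': array([ 3.5700e-01,  2.9080e-01,  6.4800e-02,  1.3444e+00, -6.0000e-04,
        2.0449e+00]), 'clock': np.float64(4.575)}
tube 0.95 [306.4, 129.4, 338.8, 315.6] ((322.0, 221.5), (185.0, 34.0), 90.0) [[305.0, 129.0], [339.0, 129.0], [339.0, 314.0], [305.0, 314.0]]
-100 [320.86887008 311.42272048]
18 [321.02674619 210.10689962]
38 [321.05606997 191.28857996]
74 [321.11095871 156.0641415 ]
100 [321.15238471 129.47931072]
```

View pics/w3.png

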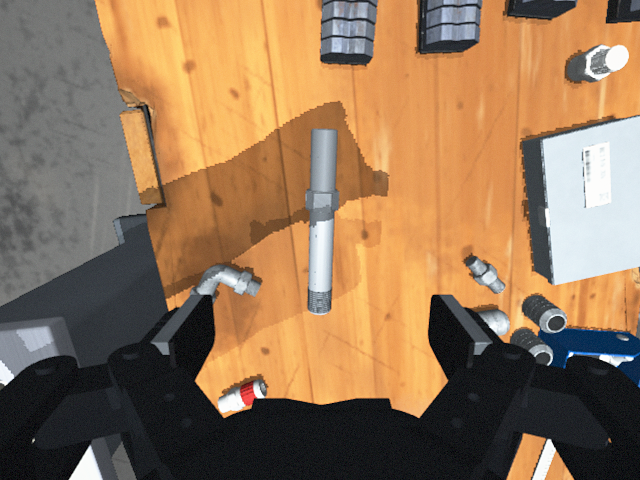

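The tube lies from its plain end at (324,131), past the collar at (321,200), to its threaded end at (319,312). The elbow is at lower left, well away from the grip point.

Run:
```python
from h import *
p=dict(np.load('w3.npz'))
A=atz(p,(324,130),.0165);B=atz(p,(319,313.5),.0135);C=atz(p,(321.5,200),.02)
u=(A-B)/np.linalg.norm(A-B);print(A,B,C,np.linalg.norm(A-B),u,np.arctan2(u[0],u[1]),'mid',(A+B)/2, 'collar y',(C-(A+B)/2)@u)
t=viewer.read_camera('top');m=nets.outline_of('tube',t)[0]['region'];r=cv2.minAreaRect(np.argwhere(m)[:,::-1].astype(np.float32));bx=cv2.boxPoints(r)
k=np.argsort(bx[:,0]);L=bx[k[:2]].mean(0);R=bx[k[2:]].mean(0)
print(tri([(p,(324,130)),(t,L)]),tri([(p,(319,313.5)),(t,R)]))
M=(A+B)/2;g=M+.074*u;s=st();d=g-s['tcp_pos'];th=2*np.arctan2(s['orientation'][2],s['orientation'][1]);print('grip',g,'yaw',th,'d tool',d[0]*np.cos(th)+d[1]*np.sin(th),d[0]*np.sin(th)-d[1]*np.cos(th),'want yaw',np.arctan2(u[1],u[0]))
```

```text
[0.50893264 0.34695601 0.0165    ] [0.47983676 0.14559471 0.0135    ] [0.49826186 0.2776856  0.02      ] 0.20347466937938694 [0.1429951  0.98961357 0.01474385] 0.14350266422631916 mid [0.4943847  0.24627536 0.015     ] collar y 0.03171213398336592
(array([0.50809659, 0.34699522, 0.02106723]), [np.float64(0.0007976394234233481), np.float64(0.0007976394234231641)]) (array([0.47906902, 0.14874899, 0.0193605 ]), [np.float64(0.0011645845226674841), np.float64(0.001164584522667417)])
grip [0.50496634 0.31950677 0.01609104] yaw 1.4505402700979022 d tool 0.05054144655015847 0.0008162191999298105 want yaw 1.4272936625685775
```

Converted, 0.247 m / 0.8 = 0.3088, 0.05 m / 0.8 = 0.0625, 0.023 rad / 4 = 0.0058.

```bash
echo '[{"x":0.025,"y":0.0013,"z":0.0625,"drz":0.0025},{"x":0.05,"y":0.0013,"z":0.125,"drz":0.0058},{"x":0.0625,"y":0.0013,"z":0.1875,"drz":0.0058},{"x":0.0625,"y":0.0013,"z":0.25,"drz":0.0058},{"x":0.0625,"y":0.0013,"z":0.2875,"drz":0.0058},{"x":0.0625,"y":0.0013,"z":0.3063,"drz":0.0058},{"x":0.0625,"y":0.0013,"z":0.3088,"drz":0.0058},{"x":0.0625,"y":0.0013,"z":0.3088,"drz":0.0058}]' | python3 -m creep && echo '[{},{},{},{},{},{},{}]' | python3 -m creep 0 80
```

```text
clock: 5.78
tcp_pos: [0.5055, 0.3204, 0.0057]
orientation: [0.0, 0.755, 0.655, 0.001]
wrist_force: [-0.2, -1.0, -0.0]
finger_gap: 0.085
grip_force: 0.0
clock: 6.65
tcp_pos: [0.5045, 0.3204, 0.0045]
orientation: [0.0, 0.755, 0.656, 0.0]
wrist_force: [0.4, 0.9, 3.6]
finger_gap: 0.0243
grip_force: 78.5
```

Converted, -0.1 m / 0.8 = -0.125, -0.08 m / 0.8 = -0.1.

```bash
echo '[{"z":-0.025},{"z":-0.0625},{"z":-0.1},{"z":-0.125},{"z":-0.125},{"z":-0.125}]' | python3 -m creep
python3 - <<'E'
from h import *
s=st();print({k:np.round(s[k],4) for k in('tcp_pos','orientation','wrist_force','ft_torque','finger_gap')})
p=viewer.read_camera('wrist');np.savez('w4.npz',**{k:p[k] for k in('K','R','t')})
q=viewer.read_camera('scene')
for P in(p,q):
  for d in nets.outline_of('tube',P)[:1]: print(d['confidence'],d['box'])
im=np.hstack([p['image'][60:420,100:540],cv2.resize(q['image'][250:450,100:300],(360,360))]);cv2.imwrite('pics/w4.png',im[...,::-1])
E
```

```text
clock: 7.4
tcp_pos: [0.5033, 0.3197, 0.1027]
orientation: [-0.0, 0.755, 0.656, -0.001]
wrist_force: [0.2, 0.6, -2.3]
finger_gap: 0.0243
grip_force: 79.0
{'tcp_pos': array([0.5033, 0.3197, 0.1027]), 'orientation': array([-3.000e-04,  7.552e-01,  6.555e-01, -1.200e-03]), 'wrist_force': array([ 0.2031,  0.6331, -2.267 ]), 'ft_torque': array([0.1721, 0.0032, 0.0043]), 'finger_gap': np.float64(0.0243)}
0.93 [285.9, 240.0, 362.0, 402.3]
0.73 [204.9, 307.5, 308.6, 388.6]
```

View pics/w4.png

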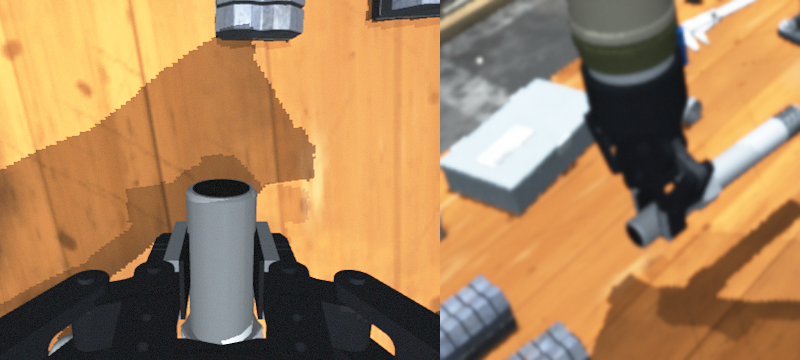

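The tube is held centrally. Its plain mouth is at (321,247) in the full wrist image. In the scene view its ends are near (208,379) and (302,313). Next I'll measure its tilt and work out the way to the vice.

Run:
```python
from h import *
p=dict(np.load('w4.npz'));q=viewer.read_camera('scene');s=st();th=2*np.arctan2(s['orientation'][2],s['orientation'][1])
u=np.array([np.cos(th),np.sin(th),0]);n=np.array([-u[1],u[0],0]);T=s['tcp_pos']
m=nets.outline_of('tube',q)[0]['region'];ys,xs=np.nonzero(m);print('right end col',xs.max(),ys[xs>xs.max()-4].mean(),'left',xs.min(),ys.max())
def pl(P,uv):
  o,d=ray(P,uv);X=o+d*(n@(T-o))/(n@d);return X,(X-T)@u
for uv in((208.3,379.4),(299,313),(303,315),(xs.max()-5,ys[xs>xs.max()-8].mean())):print(uv,pl(q,uv))
print(tri([(p,(321,247)),(q,(208.3,379.4))]))
print('yaw',th)
V=np.array([.592,-.102]);vy=-.095;y=np.array([-np.sin(vy),np.cos(vy)])
print('vice y',y)
for yy in(.16,.2,.274,.074):
  print(yy,V+yy*y)
c=q['image'][290:410,190:330];cv2.imwrite('pics/s5.png',cv2.resize(c,None,fx=5,fy=5,interpolation=cv2.INTER_CUBIC)[...,::-1])
```

```text
right end col 303 315.6333333333333 left 202 387
(208.3, 379.4) (array([0.50728898, 0.34595673, 0.1163695 ]), np.float64(0.02630160704893638))
(299, 313) (array([0.4793479 , 0.14905211, 0.11226114]), np.float64(-0.17257557625029935))
(303, 315) (array([0.47799663, 0.1395295 , 0.10152061]), np.float64(-0.18219357569014788))
(np.int64(298), np.float64(315.6373626373626)) (array([0.47975038, 0.15188847, 0.1082974 ]), np.float64(-0.1697107962476446))
(array([0.50665739, 0.347533  , 0.11737222]), [np.float64(0.0008776002751317703), np.float64(0.0008776002751317336)])
yaw 1.4298358239845612
vice y [0.09485717 0.99549089]
0.16 [0.60717715 0.05727854]
0.2 [0.61097143 0.09709818]
0.274 [0.61799086 0.1707645 ]
0.074 [ 0.59901943 -0.02833367]
```

View pics/s5.png

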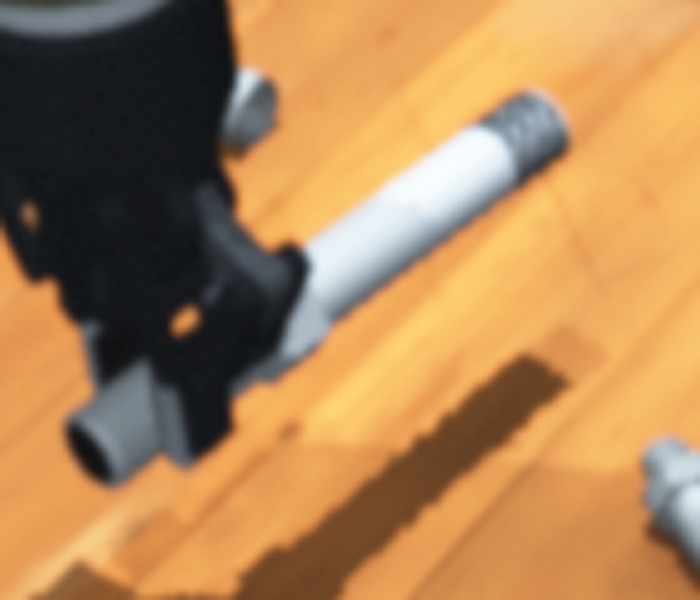

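Converted, -0.2 m / 0.8 = -0.25, 0.1377 m / 0.8 = 0.1721, -0.046 rad / 4 = -0.0115.

```bash
echo '[{"x":-0.0438,"y":0.03},{"x":-0.0875,"y":0.06,"drz":-0.005},{"x":-0.1313,"y":0.09,"dry":-0.0025,"drz":-0.0115},{"x":-0.175,"y":0.12,"dry":-0.0063,"drz":-0.0115},{"x":-0.2188,"y":0.15,"z":0.025,"dry":-0.0063,"drz":-0.0115},{"x":-0.2438,"y":0.1675,"z":0.05,"dry":-0.0063,"drz":-0.0115},{"x":-0.25,"y":0.1721,"z":0.07,"dry":-0.0063,"drz":-0.0115},{"x":-0.25,"y":0.1721,"z":0.07,"dry":-0.0063,"drz":-0.0115}]' | python3 -m creep
python3 - <<'E'
from h import *
s=st();print({k:np.round(s[k],4) for k in('tcp_pos','orientation','joint_pos','wrist_force')})
q=viewer.read_camera('scene');t=viewer.read_camera('top')
for n,P in(('s',q),('t',t)):
  for d in nets.outline_of('tube',P)[:1]: print(d['confidence'],d['box'])
a=cv2.resize(q['image'][180:330,220:370],(600,600),interpolation=cv2.INTER_CUBIC)
cv2.imwrite('pics/s6.png',a[...,::-1])
V=np.array([.592,-.102]);y=np.array([.0949,.9955]);x=np.array([.9955,-.0949]);d=s['tcp_pos'][:2]-V;print('vice frame tcp',d@x,d@y,'yaw',2*np.arctan2(s['orientation'][2],s['orientation'][1]))
E
```

```text
clock: 8.7
tcp_pos: [0.6105, 0.1031, 0.046]
orientation: [0.007, 0.74, 0.673, -0.011]
wrist_force: [-0.2, 1.1, -2.1]
finger_gap: 0.0248
grip_force: 79.0
{'tcp_pos': array([0.6105, 0.1031, 0.046 ]), 'orientation': array([ 0.0066,  0.7398,  0.6727, -0.0111]), 'joint_pos': array([ 0.0496,  0.5158, -0.1178,  0.946 , -0.0242,  1.7155]), 'wrist_force': array([-0.2261,  1.0622, -2.1053])}
0.87 [243.1, 257.0, 319.9, 313.5]
vice frame tcp -0.0010994083631190967 0.2059689804675318 yaw 1.4758382665515395
```

View pics/s6.png

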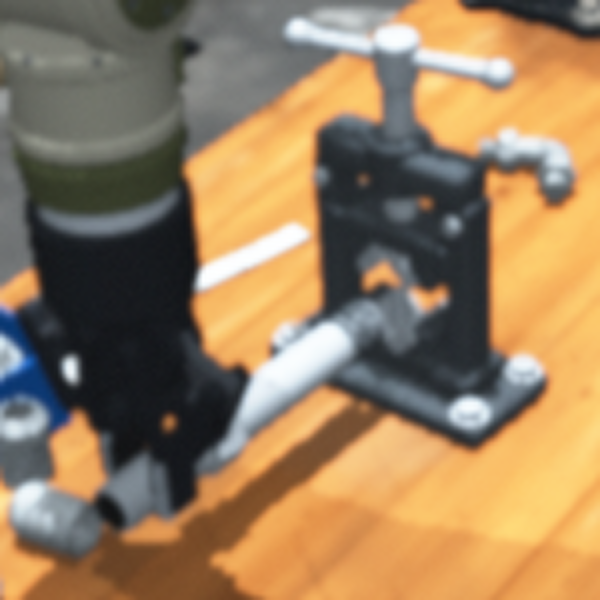

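The scene view shows the threaded end just before the jaw opening, near (313,259) full-frame, and the mouth at (247,307). I'll check heights by projection.

Run:
```python
from h import *
q=viewer.read_camera('scene');s=st();T=s['tcp_pos'];u=np.array([.0949,.9955,0]);n=np.array([-u[1],u[0],0]);x=np.array([.9955,-.0949,0]);V=np.array([.592,-.102,0])
for uv in((313,259),(247.5,307)):
  o,d=ray(q,uv);X=o+d*(n@(T-o))/(n@d);print(uv,X,(X-T)@u)
a=cv2.resize(q['image'][200:300,270:370],(800,800),interpolation=cv2.INTER_CUBIC)
def mk(P,c):
  w=(proj(q,P)-[270,200]+.5)*8;cv2.circle(a,tuple(int(i) for i in w),4,c,-1)
def pt(X,Y,Z):return V+X*x+Y*u+[0,0,Z]
mk(pt(-.014,.018,.049),(255,0,0));mk(pt(.014,.018,.049),(255,0,0));mk(pt(0,.018,.035),(255,0,0))
mk(pt(-.053,.013,.152),(0,255,0));mk(pt(.053,.013,.152),(0,255,0));mk(pt(0,0,.159),(0,255,0))
for X in(-.075,.075):
  for Y in(-.036,.036):mk(pt(X,Y,.014),(255,255,0))
g=T+[0,0,.0125]
for k in(0,.0135,-.0135):mk(g-.174*u+k*x,(255,0,255));mk(g-.174*u+[0,0,k],(255,0,255))
cv2.imwrite('pics/s7.png',a[:600,:,::-1])
```

```text
(313, 259) [ 0.59567761 -0.07433355  0.05610842] -0.17912235144474353
(247.5, 307) [0.61506422 0.12903177 0.05692699] 0.02516761935231561
```

View pics/s7.png

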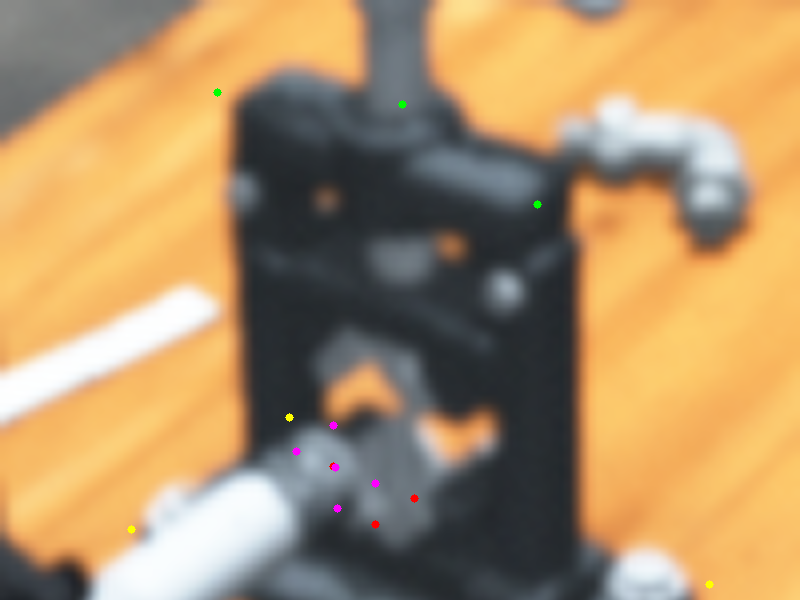

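Converted, -0.05 m / 0.8 = -0.0625, -0.025 m / 0.8 = -0.0313.

```bash
echo '[{"y":0.0013,"z":-0.0038},{"x":-0.015,"y":0.0013,"z":-0.0034},{"x":-0.0313,"y":0.0013,"z":-0.003},{"x":-0.0463,"y":0.0013,"z":-0.0025},{"x":-0.0625,"y":0.0013,"z":-0.0021},{"x":-0.0625,"y":0.0013,"z":-0.0021}]' | python3 -m creep && echo '[{"x":-0.0125,"z":0.0003},{"x":-0.0275,"z":0.0006},{"x":-0.0425,"z":0.001},{"x":-0.0575,"z":0.0014},{"x":-0.07,"z":0.0018},{"x":-0.0825,"z":0.002},{"x":-0.0825,"z":0.002}]' | python3 -m creep
```

```text
clock: 9.7
tcp_pos: [0.6085, 0.0516, 0.0512]
orientation: [0.008, 0.74, 0.672, -0.01]
wrist_force: [0.4, -0.3, -2.6]
finger_gap: 0.0247
grip_force: 79.0
clock: 10.58
tcp_pos: [0.6024, -0.0136, 0.0513]
orientation: [0.008, 0.74, 0.672, -0.009]
wrist_force: [0.8, -0.2, -1.8]
finger_gap: 0.0243
grip_force: 79.0
```

Converted, -0.008 m / 0.8 = -0.01, -0.002 m / 0.8 = -0.0025.

```bash
echo '[{"x":-0.005,"y":-0.0013,"z":0.0025},{"x":-0.01,"y":-0.0025,"z":0.005},{"x":-0.01,"y":-0.0025,"z":0.0063},{"x":-0.01,"y":-0.0025,"z":0.0063}]' | python3 -m creep && echo '[{"z":0.0013},{"z":0.0025},{"z":0.0025}]' | python3 -m creep&& echo '[{"z":0.0013},{"z":0.0019},{"z":0.0019}]' | python3 -m creep; python3 -c "
from h import *
print(st()['ft_torque'])"
```

```text
clock: 11.08
tcp_pos: [0.5995, -0.0205, 0.0463]
orientation: [0.008, 0.74, 0.673, -0.01]
wrist_force: [-0.6, 0.9, -1.7]
finger_gap: 0.0248
grip_force: 79.0
clock: 11.45
tcp_pos: [0.5996, -0.0206, 0.0444]
orientation: [0.008, 0.74, 0.673, -0.009]
wrist_force: [0.9, 0.1, -2.4]
finger_gap: 0.0245
grip_force: 79.0
clock: 11.82
tcp_pos: [0.5998, -0.0207, 0.0431]
orientation: [0.008, 0.74, 0.673, -0.009]
wrist_force: [0.0, 1.2, -0.4]
finger_gap: 0.0245
grip_force: 79.0
[ 0.15238927 -0.06710659  0.0665648 ]
```

Converted, 0.0014 m / 0.8 = 0.0018, 0.0007 m / 0.8 = 0.0009.

```bash
for i in 1; do echo '[{"z":0.0009},{"z":0.0018},{"z":0.0018}]' | python3 -m creep; done; echo '[{"z":0.0006},{"z":0.0013},{"z":0.0013}]' | python3 -m creep; python3 -c "
from h import *
s=st();print(s['ft_torque'],s['wrist_force'])"
```

```text
clock: 12.2
tcp_pos: [0.6001, -0.0208, 0.0419]
orientation: [0.009, 0.74, 0.673, -0.009]
wrist_force: [1.2, 0.7, 1.0]
finger_gap: 0.024
grip_force: 79.3
clock: 12.58
tcp_pos: [0.6002, -0.0207, 0.041]
orientation: [0.009, 0.74, 0.673, -0.009]
wrist_force: [1.2, 1.6, 3.5]
finger_gap: 0.0242
grip_force: 79.4
[ 0.08045685 -0.17950766  0.05223833] [1.2314089  1.64861585 3.48921978]
```

Converted, -0.0045 m / 0.8 = -0.0056, -0.003 m / 0.8 = -0.0038.

```bash
echo '[{"x":-0.0019},{"x":-0.0038},{"x":-0.0056,"z":0.0001},{"x":-0.0056,"z":0.0001}]' | python3 -m creep;echo '[{"x":-0.0013},{"x":-0.0025},{"x":-0.0025}]' | python3 -m creep
```

```text
clock: 13.08
tcp_pos: [0.5998, -0.0241, 0.041]
orientation: [0.008, 0.74, 0.673, -0.008]
wrist_force: [1.8, 4.6, 4.6]
finger_gap: 0.0246
grip_force: 79.5
clock: 13.45
tcp_pos: [0.5997, -0.026, 0.0411]
orientation: [0.008, 0.739, 0.673, -0.008]
wrist_force: [1.8, 5.8, 5.0]
finger_gap: 0.0245
grip_force: 79.6
```

Converted, -0.0015 m / 0.8 = -0.0019, -0.001 m / 0.8 = -0.0013.

```bash
echo '[{"x":-0.0013},{"x":-0.0019},{"x":-0.0019}]' | python3 -m creep;echo '[{"x":-0.0013},{"x":-0.0019},{"x":-0.0019}]' | python3 -m creep
```

```text
clock: 13.82
tcp_pos: [0.5996, -0.0273, 0.0412]
orientation: [0.008, 0.739, 0.673, -0.008]
wrist_force: [2.0, 6.4, 4.3]
finger_gap: 0.0244
grip_force: 79.6
clock: 14.2
tcp_pos: [0.5994, -0.0288, 0.0412]
orientation: [0.008, 0.739, 0.673, -0.008]
wrist_force: [1.9, 6.3, 4.3]
finger_gap: 0.0242
grip_force: 79.6
```

Converted, -0.0015 m / 0.8 = -0.0019, -0.001 m / 0.8 = -0.0013.

```bash
echo '[{"x":-0.0013},{"x":-0.0019},{"x":-0.0019}]' | python3 -m creep;echo '[{"x":-0.0013},{"x":-0.0019},{"x":-0.0019}]' | python3 -m creep
```

```text
clock: 14.58
tcp_pos: [0.5992, -0.0303, 0.0413]
orientation: [0.008, 0.739, 0.673, -0.008]
wrist_force: [1.9, 6.8, 4.8]
finger_gap: 0.0246
grip_force: 79.6
clock: 14.95
tcp_pos: [0.5992, -0.0308, 0.0413]
orientation: [0.007, 0.739, 0.673, -0.007]
wrist_force: [2.1, 10.1, 5.3]
finger_gap: 0.0244
grip_force: 79.7
```

The rows are not in the units I measure in: shifts go in shares of 0.8 m and turns go in shares of 4 rad. I convert before sending: -0.0014 m / 0.8 = -0.0018, -0.0007 m / 0.8 = -0.0009.

```bash
echo '[{"x":-0.0009},{"x":-0.0018},{"x":-0.0018}]' | python3 -m creep
python3 - <<'E'
from h import *
p=viewer.read_camera('wrist');q=viewer.read_camera('scene')
im=np.hstack([p['image'][100:400,150:490],cv2.resize(q['image'][200:300,265:365],(300,300),interpolation=cv2.INTER_CUBIC)]);cv2.imwrite('pics/w8.png',im[...,::-1])
E
```

```text
clock: 15.32
tcp_pos: [0.5992, -0.0308, 0.0414]
orientation: [0.006, 0.739, 0.674, -0.006]
wrist_force: [2.8, 13.6, 5.3]
finger_gap: 0.0242
grip_force: 79.7
```

View pics/w8.png

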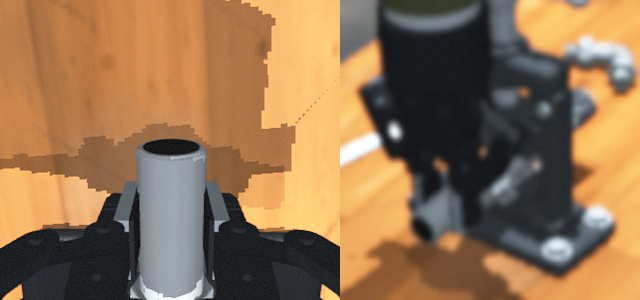

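The collar is hard up against the jaw, and the threaded end pokes out to the right at about (580,100) in the crop. I'll relax the push, release and back off.

Converted, 0.0015 m / 0.8 = 0.0019, -0.0005 m / 0.8 = -0.0006.

```bash
echo '[{"x":0.0019,"z":-0.0006},{"x":0.0019,"z":-0.0006}]' | python3 -m creep; echo '[{},{},{},{},{}]' | python3 -m creep 0.085; echo '[{"x":0.025,"dry":0.0013},{"x":0.0625,"z":-0.0125,"dry":0.0038},{"x":0.1,"z":-0.0625,"dry":0.0063},{"x":0.125,"z":-0.125,"dry":0.0063},{"x":0.125,"z":-0.2,"dry":0.0063},{"x":0.125,"z":-0.275,"dry":0.0063},{"x":0.125,"z":-0.3125,"dry":0.0063},{"x":0.125,"z":-0.3125,"dry":0.0063}]' | python3 -m creep
python3 - <<'E'
from h import *
s=st();print({k:np.round(s[k],4) for k in('tcp_pos','orientation','joint_pos','wrist_force')})
p=viewer.read_camera('wrist');np.savez('w9.npz',**{k:p[k] for k in('K','R','t')})
for l in('tube','bar_end'):
  for d in nets.outline_of(l,p)[:2]: print(l,d['confidence'],d['box'])
cv2.imwrite('pics/w9.png',p['image'][80:480,100:540][...,::-1])
E
```

```text
clock: 15.68
tcp_pos: [0.5992, -0.0308, 0.0416]
orientation: [0.007, 0.739, 0.673, -0.008]
wrist_force: [2.1, 8.7, 3.8]
finger_gap: 0.0244
grip_force: 79.4
clock: 16.3
tcp_pos: [0.5984, -0.0333, 0.0412]
orientation: [0.008, 0.74, 0.673, -0.01]
wrist_force: [0.6, 0.1, -0.1]
finger_gap: 0.0849
grip_force: 0.0
clock: 17.3
tcp_pos: [0.61, 0.0739, 0.292]
orientation: [0.002, 0.74, 0.673, 0.002]
wrist_force: [-0.3, -0.0, -0.0]
finger_gap: 0.0848
grip_force: 0.0
{'tcp_pos': array([0.61  , 0.0739, 0.292 ]), 'orientation': array([0.0017, 0.7395, 0.6731, 0.0022]), 'joint_pos': array([-1.0100e-02,  3.8330e-01,  2.9350e-01,  1.4755e+00,  4.0000e-04,
        1.6546e+00]), 'wrist_force': array([-0.2527, -0.0433, -0.0073])}
tube 0.65 [311.0, 270.9, 333.2, 356.4]
bar_end 0.82 [86.8, 455.0, 132.7, 471.0]
bar_end 0.62 [310.4, 375.4, 326.4, 379.0]
```

View pics/w9.png

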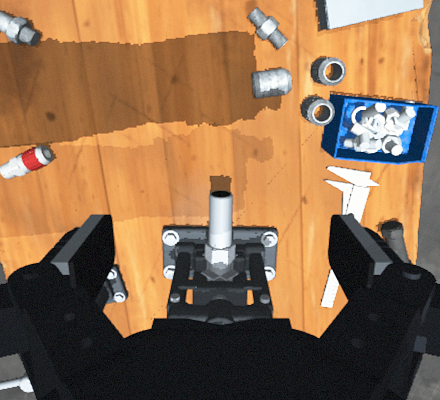

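The tube sits in the V with its collar against the jaw, centred on the foot. Next I'll go above the near half of the T-bar, with tool x outward along the bar.

Converted, -0.183 m / 0.8 = -0.2288, -0.16 m / 0.8 = -0.2, -1.44 rad / 4 = -0.36.

```bash
echo '[{"x":-0.025,"y":-0.005,"drz":-0.045},{"x":-0.0563,"y":-0.0113,"drz":-0.09},{"x":-0.0875,"y":-0.0163,"drz":-0.135},{"x":-0.1125,"y":-0.0225,"drz":-0.18},{"x":-0.1438,"y":-0.0275,"drz":-0.225},{"x":-0.175,"y":-0.0338,"drz":-0.27},{"x":-0.2,"y":-0.0388,"drz":-0.315},{"x":-0.2288,"y":-0.0438,"drz":-0.36}]' | python3 -m creep 0.05; echo '[{"drz":-0.0375},{"drz":-0.0765},{"drz":-0.0765},{"drz":-0.0765}]' | python3 -m creep
python3 - <<'E'
from h import *
s=st();print({k:np.round(s[k],4) for k in('tcp_pos','orientation','joint_pos')})
q=viewer.read_camera('top');p=viewer.read_camera('wrist')
for n,P in(('t',q),('w',p)):
  for d in nets.outline_of('bar_end',P)[:3]:
    r=cv2.minAreaRect(np.argwhere(d['region'])[:,::-1].astype(np.float32));print(n,d['confidence'],d['box'],r)
cv2.imwrite('pics/w10.png',np.vstack([p['image'],])[200:480,120:520][...,::-1])
E
```

```text
clock: 18.45
tcp_pos: [0.5554, -0.1064, 0.2865]
orientation: [-0.002, 0.11, 0.994, 0.0]
wrist_force: [-0.3, -0.0, 0.3]
finger_gap: 0.0502
grip_force: 0.0
clock: 18.95
tcp_pos: [0.5561, -0.1059, 0.2877]
orientation: [-0.001, -0.039, 0.999, 0.0]
wrist_force: [-0.5, 0.0, 0.1]
finger_gap: 0.0502
grip_force: 0.0
{'tcp_pos': array([ 0.5561, -0.1059,  0.2877]), 'orientation': array([-1.200e-03, -3.890e-02,  9.992e-01,  4.000e-04]), 'joint_pos': array([-3.3000e-01,  2.9000e-01,  1.5090e-01,  1.4342e+00, -2.0000e-04,
       -4.0770e-01])}
w 0.89 [303.3, 200.1, 338.3, 382.6] ((322.0, 292.0), (180.0, 36.0), 90.0)
w 0.55 [271.4, 0.0, 302.1, 78.6] ((290.6956481933594, 39.6993293762207), (84.5196304321289, 25.636417388916016), 80.40686798095703)
```

View pics/w10.png

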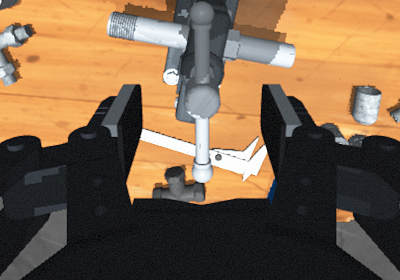

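The bar lies on the fingers' centre line: balls at about (321,213) and (322,372), hub at (323,300).

```bash
python3 - <<'E'
from h import *
p=viewer.read_camera('wrist')
w2=dict(np.load('w2.npz'))
a,b=atz(p,(321,213),.202),atz(p,(322,372),.202);print(a,b,(a+b)/2,np.linalg.norm(a-b),np.arctan2((b-a)[1],(b-a)[0]))
print(tri([(p,(321,213)),(w2,(291,275))]),tri([(p,(322,372)),(w2,(429,264))]))
E
echo '[{"z":0.05},{"z":0.1},{"z":0.125},{"z":0.125}]' | python3 -m creep; echo '[{},{},{},{}]' | python3 -m creep 0 40; python3 -c "
from h import *
s=st();print(s['ft_torque'],s['joint_pos'])"
```

```text
[ 0.53468804 -0.10750233  0.202     ] [ 0.6525517  -0.09741312  0.202     ] [ 0.59361987 -0.10245773  0.202     ] 0.11829469626381921 0.0853925539912784
(array([ 0.53438629, -0.10739074,  0.20263969]), [np.float64(0.00021201245251452008), np.float64(0.00021201245251452377)]) (array([ 0.65147054, -0.0974622 ,  0.20343696]), [np.float64(6.314083326249791e-05), np.float64(6.314083326255479e-05)])
clock: 19.7
tcp_pos: [0.5552, -0.1057, 0.1871]
orientation: [-0.002, -0.04, 0.999, 0.001]
wrist_force: [0.5, -0.4, -0.3]
finger_gap: 0.05
grip_force: 0.0
clock: 20.2
tcp_pos: [0.5572, -0.1059, 0.1902]
orientation: [0.001, -0.04, 0.999, 0.0]
wrist_force: [-0.5, 2.5, 5.1]
finger_gap: 0.0082
grip_force: 39.3
[0.62503122 0.08240519 0.03592373] [-3.29720749e-01  3.11011646e-01 -5.81541324e-02  1.19981578e+00
  8.42156360e-04 -4.10424483e-01]
```

```bash
cat > tq.py <<'E'
from h import *
A=np.array([.593,-.1025,0])
s=st();r=s['tcp_pos']-A;F=s['wrist_force'];o=s['orientation']
print('Tz axis',round((np.cross(r,F)+s['ft_torque'])[2],3),'Mz',round(s['ft_torque'][2],3),'r',np.round(np.hypot(*r[:2]),4),'ang',round(np.arctan2(r[1],r[0]),3),'yaw',round(2*np.arctan2(o[2],o[1]),3),'j1,j6',np.round(s['joint_pos'][[0,5]],3),'F',np.round(F,1))
E
echo '[{"x":-0.0006,"y":0.0071,"z":0.0004,"drz":0.04},{"x":-0.0023,"y":0.0141,"z":0.0008,"drz":0.08},{"x":-0.0051,"y":0.0208,"z":0.0011,"drz":0.12},{"x":-0.0091,"y":0.0273,"z":0.0015,"drz":0.1625},{"x":-0.0091,"y":0.0273,"z":0.0015,"drz":0.1625}]' | python3 -m creep; python3 tq.py
```

```text
clock: 20.82
tcp_pos: [0.5626, -0.0837, 0.189]
orientation: [0.001, 0.281, 0.96, -0.0]
wrist_force: [-1.7, 1.4, 6.0]
finger_gap: 0.008
grip_force: 39.3
Tz axis -0.015 Mz -0.005 r 0.0357 ang 2.587 yaw 2.571 j1,j6 [-0.289  0.282] F [-1.7  1.4  6. ]
```

Converted, -0.05 m / 0.8 = -0.0625, -0.03 m / 0.8 = -0.0375, -1.48 rad / 4 = -0.37.

```bash
echo '[{},{}]' | python3 -m creep 0.05; echo '[{"z":-0.0375},{"z":-0.0625,"drz":-0.045},{"z":-0.0625,"drz":-0.09},{"z":-0.0625,"drz":-0.135},{"z":-0.0625,"drz":-0.18},{"z":-0.0625,"drz":-0.225},{"z":-0.0625,"drz":-0.27},{"z":-0.0625,"drz":-0.315}]' | python3 -m creep; echo '[{"drz":-0.0463},{"drz":-0.0925},{"drz":-0.1388},{"drz":-0.185},{"drz":-0.2313},{"drz":-0.2775},{"drz":-0.3238},{"drz":-0.37}]' | python3 -m creep; echo '[{"drz":-0.045},{"drz":-0.09},{"drz":-0.1},{"drz":-0.1}]' | python3 -m creep; python3 tq.py
```

```text
clock: 21.08
tcp_pos: [0.5619, -0.0841, 0.1874]
orientation: [-0.0, 0.281, 0.96, -0.0]
wrist_force: [0.4, 0.6, -0.9]
finger_gap: 0.0441
grip_force: 0.0
clock: 22.08
tcp_pos: [0.5619, -0.0841, 0.2372]
orientation: [-0.001, -0.341, 0.94, 0.0]
wrist_force: [0.4, -0.8, -0.4]
finger_gap: 0.05
grip_force: 0.0
clock: 23.08
tcp_pos: [0.5619, -0.0841, 0.2372]
orientation: [0.0, 0.886, -0.464, -0.0]
wrist_force: [-0.8, 0.3, 0.5]
finger_gap: 0.0501
grip_force: 0.0
clock: 23.58
tcp_pos: [0.5619, -0.0841, 0.2372]
orientation: [0.0, 0.959, -0.282, -0.0]
wrist_force: [0.7, -0.1, -0.3]
finger_gap: 0.0502
grip_force: 0.0
Tz axis 0.008 Mz 0.02 r 0.0361 ang 2.607 yaw -0.572 j1,j6 [-0.29  -2.859] F [ 0.7 -0.1 -0.3]
```

Converted, 0.048 m / 0.8 = 0.06, 0.03 m / 0.8 = 0.0375.

```bash
echo '[{"z":0.0375},{"z":0.06},{"z":0.06}]' | python3 -m creep; echo '[{},{},{},{}]' | python3 -m creep 0 40; python3 tq.py; echo '[{"x":0.0008,"y":-0.008,"z":0.0004,"drz":0.045},{"x":0.0029,"y":-0.0159,"z":0.0009,"drz":0.09},{"x":0.0064,"y":-0.0231,"z":0.0013,"drz":0.135},{"x":0.0111,"y":-0.0296,"z":0.0018,"drz":0.18},{"x":0.017,"y":-0.0353,"z":0.0021,"drz":0.225},{"x":0.0238,"y":-0.0396,"z":0.0026,"drz":0.27},{"x":0.0313,"y":-0.0429,"z":0.003,"drz":0.315},{"x":0.0391,"y":-0.0446,"z":0.0034,"drz":0.36}]' | python3 -m creep; python3 tq.py
```

```text
clock: 23.95
tcp_pos: [0.5608, -0.0837, 0.1879]
orientation: [0.0, 0.959, -0.282, -0.002]
wrist_force: [0.3, 0.6, 0.7]
finger_gap: 0.0501
grip_force: 0.0
clock: 24.45
tcp_pos: [0.5628, -0.0838, 0.1907]
orientation: [-0.0, 0.959, -0.282, 0.001]
wrist_force: [1.3, 1.2, 4.1]
finger_gap: 0.0083
grip_force: 39.3
Tz axis -0.001 Mz 0.058 r 0.0355 ang 2.588 yaw -0.571 j1,j6 [-0.289 -2.86 ] F [1.3 1.2 4.1]
clock: 25.45
tcp_pos: [0.6073, -0.0707, 0.1879]
orientation: [-0.0, -0.533, 0.846, -0.0]
wrist_force: [-3.4, -0.2, 6.9]
finger_gap: 0.0081
grip_force: 39.8
Tz axis 0.209 Mz 0.104 r 0.0349 ang 1.147 yaw 4.266 j1,j6 [-0.247 -1.372] F [-3.4 -0.2  6.9]
```

Converted, -0.0357 m / 0.8 = -0.0446, -0.0343 m / 0.8 = -0.0429, 1.44 rad / 4 = 0.36.

```bash
echo '[{"x":0.0008,"y":-0.008,"z":0.0004,"drz":0.045},{"x":0.0029,"y":-0.0159,"z":0.0009,"drz":0.09},{"x":0.0064,"y":-0.0231,"z":0.0013,"drz":0.135},{"x":0.0111,"y":-0.0296,"z":0.0018,"drz":0.18},{"x":0.017,"y":-0.0353,"z":0.0021,"drz":0.225},{"x":0.0238,"y":-0.0396,"z":0.0026,"drz":0.27},{"x":0.0313,"y":-0.0429,"z":0.003,"drz":0.315},{"x":0.0391,"y":-0.0446,"z":0.0034,"drz":0.36}]' | python3 -m creep; python3 tq.py;  echo '[{"x":0.0008,"y":-0.008,"z":0.0004,"drz":0.045},{"x":0.0029,"y":-0.0159,"z":0.0009,"drz":0.09},{"x":0.0064,"y":-0.0231,"z":0.0013,"drz":0.135},{"x":0.0111,"y":-0.0296,"z":0.0018,"drz":0.18}]' | python3 -m creep; python3 tq.py
```

```text
clock: 26.45
tcp_pos: [0.6262, -0.1134, 0.1851]
orientation: [-0.0, 0.157, 0.988, 0.001]
wrist_force: [-3.2, 5.0, 6.0]
finger_gap: 0.0078
grip_force: 39.7
Tz axis 0.297 Mz 0.165 r 0.0349 ang -0.317 yaw 2.827 j1,j6 [-0.306  0.009] F [-3.2  5.   6. ]
clock: 26.95
tcp_pos: [0.6109, -0.133, 0.1837]
orientation: [-0.0, 0.494, 0.869, 0.001]
wrist_force: [-1.0, 6.1, 6.3]
finger_gap: 0.0086
grip_force: 39.7
Tz axis 0.267 Mz 0.188 r 0.0353 ang -1.04 yaw 2.107 j1,j6 [-0.344  0.691] F [-1.   6.1  6.3]
```

Converted, -0.0127 m / 0.8 = -0.0159, -0.0064 m / 0.8 = -0.008, 0.36 rad / 4 = 0.09.

```bash
for i in 1; do echo '[{"x":0.0008,"y":-0.008,"z":0.0004,"drz":0.045},{"x":0.0029,"y":-0.0159,"z":0.0009,"drz":0.09}]' | python3 -m creep | grep -E 'clock'; python3 tq.py; done;  echo '[{"x":0.0008,"y":-0.008,"z":0.0004,"drz":0.045},{"x":0.0029,"y":-0.0159,"z":0.0009,"drz":0.09}]' | python3 -m creep | grep -E 'clock'; python3 tq.py
```

```text
clock: 27.2
Tz axis 0.288 Mz 0.205 r 0.0355 ang -1.397 yaw 1.747 j1,j6 [-0.357  1.037] F [1.3 5.8 6.4]
clock: 27.45
Tz axis 0.232 Mz 0.191 r 0.0357 ang -1.752 yaw 1.387 j1,j6 [-0.365  1.389] F [2.5 7.2 5.4]
```

Converted, -0.0127 m / 0.8 = -0.0159, -0.0064 m / 0.8 = -0.008, 0.36 rad / 4 = 0.09.

```bash
echo '[{"x":0.0008,"y":-0.008,"z":0.0004,"drz":0.045},{"x":0.0029,"y":-0.0159,"z":0.0009,"drz":0.09}]' | python3 -m creep | grep -E 'clock'; python3 tq.py;  echo '[{"x":0.0008,"y":-0.008,"z":0.0004,"drz":0.045}]' | python3 -m creep | grep -E 'clock'; python3 tq.py; echo '[{"x":0.0008,"y":-0.008,"z":0.0004,"drz":0.045}]' | python3 -m creep | grep -E 'clock'; python3 tq.py
```

```text
clock: 27.7
Tz axis 0.249 Mz 0.241 r 0.0358 ang -2.105 yaw 1.027 j1,j6 [-0.365  1.749] F [3.1 4.9 4.2]
clock: 27.82
Tz axis 0.365 Mz 0.339 r 0.0358 ang -2.281 yaw 0.847 j1,j6 [-0.362  1.932] F [3.7 3.2 4. ]
clock: 27.95
Tz axis 0.237 Mz 0.284 r 0.0359 ang -2.457 yaw 0.667 j1,j6 [-0.357  2.117] F [2.3 3.6 2.7]
```

Converted, -0.0064 m / 0.8 = -0.008, 0.0006 m / 0.8 = 0.0008, 0.18 rad / 4 = 0.045.

```bash
echo '[{"x":0.0008,"y":-0.008,"z":0.0004,"drz":0.045}]' | python3 -m creep | grep -E 'clock'; python3 tq.py; echo '[{"x":0.0008,"y":-0.008,"z":0.0004,"drz":0.045}]' | python3 -m creep | grep -E 'clock'; python3 tq.py
```

```text
clock: 28.08
Tz axis 0.235 Mz 0.276 r 0.0359 ang -2.633 yaw 0.487 j1,j6 [-0.351  2.304] F [3.  2.9 3.8]
clock: 28.2
Tz axis 0.247 Mz 0.311 r 0.0359 ang -2.811 yaw 0.307 j1,j6 [-0.342  2.492] F [2.7 2.8 3. ]
```

Converted, -0.0064 m / 0.8 = -0.008, 0.0006 m / 0.8 = 0.0008, 0.18 rad / 4 = 0.045.

```bash
echo '[{"x":0.0008,"y":-0.008,"z":0.0004,"drz":0.045}]' | python3 -m creep | grep -E 'clock'; python3 tq.py; echo '[{"x":0.0008,"y":-0.008,"z":0.0004,"drz":0.045}]' | python3 -m creep | grep -E 'clock'; python3 tq.py
```

```text
clock: 28.32
Tz axis 0.281 Mz 0.321 r 0.0358 ang -2.987 yaw 0.127 j1,j6 [-0.333  2.682] F [1.8 1.4 2.9]
clock: 28.45
Tz axis 0.313 Mz 0.347 r 0.0358 ang 3.119 yaw -0.053 j1,j6 [-0.322  2.873] F [2.  0.9 2.9]
```

Converted, -0.0064 m / 0.8 = -0.008, 0.0006 m / 0.8 = 0.0008, 0.18 rad / 4 = 0.045.

```bash
echo '[{"x":0.0008,"y":-0.008,"z":0.0004,"drz":0.045}]' | python3 -m creep | grep -E 'clock'; python3 tq.py; echo '[{},{}]' | python3 -m creep; python3 tq.py
```

```text
clock: 28.58
Tz axis 0.401 Mz 0.377 r 0.0357 ang 2.945 yaw -0.233 j1,j6 [-0.311  3.064] F [ 0.9 -0.9  3.9]
clock: 28.82
tcp_pos: [0.5581, -0.0952, 0.1794]
orientation: [-0.0, 0.994, -0.112, 0.001]
wrist_force: [1.4, 2.7, 5.9]
finger_gap: 0.0081
grip_force: 39.5
Tz axis -0.05 Mz 0.053 r 0.0357 ang 2.935 yaw -0.224 j1,j6 [-0.311  3.054] F [1.4 2.7 5.9]
```

Converted, -0.05 m / 0.8 = -0.0625, 0.048 m / 0.8 = 0.06, -1.48 rad / 4 = -0.37.

```bash
echo '[{},{}]' | python3 -m creep 0.05; echo '[{"z":-0.0375},{"z":-0.0625,"drz":-0.045},{"z":-0.0625,"drz":-0.09},{"z":-0.0625,"drz":-0.135},{"z":-0.0625,"drz":-0.18},{"z":-0.0625,"drz":-0.225},{"z":-0.0625,"drz":-0.27},{"z":-0.0625,"drz":-0.315}]' | python3 -m creep >/dev/null; echo '[{"drz":-0.0463},{"drz":-0.0925},{"drz":-0.1388},{"drz":-0.185},{"drz":-0.2313},{"drz":-0.2775},{"drz":-0.3238},{"drz":-0.37}]' | python3 -m creep>/dev/null; echo '[{"drz":-0.045},{"drz":-0.09},{"drz":-0.1},{"drz":-0.1}]' | python3 -m creep; python3 tq.py; echo '[{"z":0.0375},{"z":0.06},{"z":0.06}]' | python3 -m creep >/dev/null; echo '[{},{},{},{}]' | python3 -m creep 0 40; python3 tq.py
```

```text
clock: 29.08
tcp_pos: [0.5569, -0.0956, 0.178]
orientation: [0.0, 0.994, -0.113, -0.001]
wrist_force: [-0.2, 0.6, 0.3]
finger_gap: 0.0437
grip_force: 0.0
clock: 31.58
tcp_pos: [0.5571, -0.0956, 0.228]
orientation: [-0.001, 0.115, 0.993, -0.0]
wrist_force: [0.1, 0.5, 0.4]
finger_gap: 0.05
grip_force: 0.0
Tz axis -0.046 Mz -0.029 r 0.0366 ang 2.952 yaw 2.912 j1,j6 [-0.312 -0.082] F [0.1 0.5 0.4]
clock: 32.45
tcp_pos: [0.5581, -0.0953, 0.1816]
orientation: [0.001, 0.114, 0.993, 0.0]
wrist_force: [-0.0, 1.7, 4.6]
finger_gap: 0.0082
grip_force: 39.4
Tz axis 0.068 Mz 0.126 r 0.0356 ang 2.937 yaw 2.912 j1,j6 [-0.311 -0.082] F [-0.   1.7  4.6]
```

Converted, 0.0036 m / 0.8 = 0.0045, -0.0002 m / 0.8 = -0.0003, 0.1 rad / 4 = 0.025.

```bash
echo '[{"x":-0.0003,"y":0.0045,"z":0.0003,"drz":0.025}]' | python3 -m creep | grep clock; python3 tq.py; echo '[{"x":-0.0003,"y":0.0045,"z":0.0003,"drz":0.025}]' | python3 -m creep | grep clock; python3 tq.py
```

```text
clock: 32.58
Tz axis 0.463 Mz 0.431 r 0.0356 ang 2.854 yaw 2.81 j1,j6 [-0.305  0.027] F [-1.3 -0.5  6.2]
clock: 32.7
Tz axis 0.573 Mz 0.492 r 0.0356 ang 2.756 yaw 2.709 j1,j6 [-0.299  0.134] F [-2.1 -1.6  5.9]
```

```bash
echo '[{}]' | python3 -m creep | grep clock; python3 tq.py; echo '[{}]' | python3 -m creep | grep clock; python3 tq.py; echo '[{}]' | python3 -m creep | grep clock; python3 tq.py
```

```text
clock: 32.83
Tz axis 0.36 Mz 0.3 r 0.0356 ang 2.751 yaw 2.712 j1,j6 [-0.298  0.132] F [-1.6 -1.1  6. ]
clock: 32.95
Tz axis 0.307 Mz 0.309 r 0.0356 ang 2.751 yaw 2.712 j1,j6 [-0.298  0.131] F [-0.7  0.4  7.3]
clock: 33.08
Tz axis 0.311 Mz 0.304 r 0.0356 ang 2.751 yaw 2.712 j1,j6 [-0.299  0.131] F [-1.8  0.5  6.6]
```

Turning torque reached about 0.57 N m, and holding still it reads 0.31 N m, so the tube is firmly clamped. I'll release, back off and check.

Converted, -0.1 m / 0.8 = -0.125, -0.06 m / 0.8 = -0.075.

```bash
echo '[{},{},{}]' | python3 -m creep 0.06; echo '[{"z":-0.0375},{"z":-0.075},{"z":-0.125},{"z":-0.125}]' | python3 -m creep
python3 - <<'E'
from h import *
s=st();print(s['wrist_force'])
p=viewer.read_camera('wrist')
d=nets.outline_of('bar_end',p)
for e in d[:2]:print(e['confidence'],e['box'])
cv2.imwrite('pics/w11.png',p['image'][140:440,120:520][...,::-1])
E
```

```text
clock: 33.45
tcp_pos: [0.5596, -0.0887, 0.1798]
orientation: [-0.001, 0.213, 0.977, -0.0]
wrist_force: [0.7, -0.7, -0.8]
finger_gap: 0.0599
grip_force: 0.0
clock: 33.95
tcp_pos: [0.5615, -0.0891, 0.2835]
orientation: [0.003, 0.213, 0.977, -0.0]
wrist_force: [0.2, -0.4, -0.2]
finger_gap: 0.0601
grip_force: 0.0
[ 0.24428336 -0.42164658 -0.21662471]
0.93 [109.8, 0.0, 204.1, 120.3]
0.78 [304.9, 194.5, 339.7, 368.5]
```

View pics/w11.png

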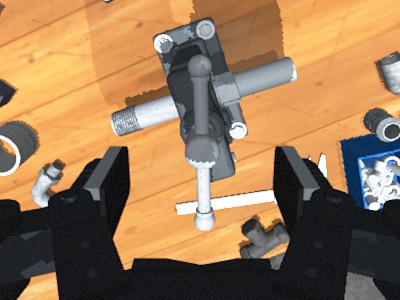

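The tube is in the vice with its collar at the jaw and its threaded end out to the right. The bar has not backed off after release (balls near crop (200,65) and (205,220)), and nothing is touched.

```bash
python3 -c "
from h import *
print(env.hand_in())"
```

```text
the job is handed in; nothing more can be done
None
```

I handed the job in at about 34 s. The tube is in the lower V-jaw with its collar against the jaw and the T-bar screwed down hand-tight, roughly 110–140 N estimated from the felt torque; the hand-in returned no verdict.

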